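# Gauge the dosing barrel and set its stop pin

### The arm

A 7-joint arm with a two-finger parallel gripper is mounted at the origin on the work surface. World frame = base frame: x ahead of the robot, y to its left, z up, the work surface at z = 0. Lengths are in m, angles in rad, forces in N, time in s.
With the tool pointing down it reaches from about 0.35 to 0.9 m from the base axis. Payload 8.1 kg.
Tool frame: the origin (TCP) lies midway between the tips of the shut fingers; the grasp point (between the pads) lies 19 mm behind it; z points along the fingers, y is the line along which they close (so a half turn about z gives the same grasp; the last joint's range is limited). The gripper opens to 85 mm and grips with 20 to 120 N. Pads are 22 mm wide; open, the fingers measure 114 mm over their backs; the gripper's body (76 mm by 85 mm) begins 54 mm behind the grasp point. The pads swing forward as they close: fully open they stand 13 mm farther back than shut.
Start: joints at [-1.361, 0.434, 0.025, 1.573, -0.012, 1.134, -0.075], TCP at [0.192, 0.595, 0.231] pointing down, gripper open.
Joint ranges: [-2.62, 2.62], [-0.44, 2.09], [-1.27, 1.32], [0.08, 2.57], [-1.32, 4.46], [0.12, 2], [-2.74, 2.74]. Speed limits (rad/s): [2.22, 2.22, 3.01, 3.01, 3.14, 3.14, 3.14].

### API

Orientations are given as a 3x3 rotation matrix whose columns are the frame's x, y, z axes.
In Python, from workcell import ctrl, cams gives the robot as it stands. The module is installed in compiled form; this text tells all that it offers.
- The arm moves only by the tool drive_tool, never from a script. Its argument "rows" is a list of rows, each an object with "xyz": the shift along the tool's x, y, z in units of 40 mm (1.0 is 40 mm), a list of three; "delta_rot": the turn, a rotation vector about the tool's x, y, z in units of 5 degrees (1.0 is 5 degrees), a list of three. A call has 1 to 5 rows; each row shifts and turns the commanded pose from where the row before left it, along the tool's axes as they then stand; what a row does not reach is not made up. A row lasts 1/12 s, in which the tool goes at most 41.7 mm and 7.16 degrees, less where a joint would pass 70% of its speed; a pose out of reach is approached as far as the arm can. A call is refused whole if a number of a shift passes 1 or a number of a turn 1, either way. A call with a gripper value outside its range is refused whole. "fingers" is the gripper's target within -1 to 1 (fully open at 1, half-way at 0, shut at -1), set as the call begins (left out, the last holds). The fingers move at their own pace and stop on an object; "squeeze" is the grip in N (left out, the last holds). Time passes only in rows, so rows that do not move let the fingers close. It gives the time, the measured TCP pose, the force, the opening and the grip force at its end, in the units of the state.
- ctrl.get_obs(): the state, without advancing time (a new reading comes with each control period).
- cams.get_image(name): name is "scene" or "top" or "wrist"; returns the picture (400x640x3 uint8, red, green, blue); there is no depth.
- cams.camera_info(name): a dict with "camera_matrix" (3x3 intrinsics, pixels), "k1" (the pictures are not rectified: a ray, as slopes to the right and down, at radius r is drawn at 1 + k1 r^2 times it, then the intrinsics apply), "rvec" (rotation vector, rad) and "tvec" (3), from world to camera coordinates, as OpenCV has them. Camera axes: x right, y down, z forward; pixel columns grow to the right and rows downward; lengths in m; the calibration is good to about 2 mm. A picture is of the moment at which its call begins: read the wrist's pose just before it. camera_info takes no time and is no camera call; for the wrist camera it gives the pose at the moment of the call.
- ctrl.finish_job(): hands the job in; it is judged then, once.
The state is a dict: "time_s": time; "joint_pos": joint angles; "joint_vel": joint speeds; "joint_torque": joint torques, N m; "tcp_pos": TCP position; "orientation": TCP orientation; "wrist_force": force on the tool from outside, world axes, zero at the start; "ft_torque": the same for the moment, N m; "finger_gap": finger opening in m; "finger_force": force on a finger pad.
Only numpy, scipy, OpenCV 4.12 (cv2) and the standard library are available. Lean on these libraries where they do the work, as an engineer would, in place of code of your own. Each camera call takes 0.05 s, during which the arm holds its last target. There are 200 camera calls.

### The job

Take the depth rod out of its stand, slide it into the bore of the chocolate dosing barrel and push the stiff piston inside all the way down until it bottoms firmly, never forcing it. Leave the rod standing there and let go, then raise the red stop pin beside the barrel until its top is level with the top of the rod. Do not disturb the bowl, jar, tin and spatula.

Things in the scene. Friction and masses are not known exactly. Their poses are not given: they have to be found in the camera images.
- doser: Fixed aluminium base plate 90 x 200 x 12 mm, turned about the vertical. Origin: centre of its underside, on the work surface; z up. At local y = -50 mm stands the dosing barrel, an upright steel cylinder, 56 mm outer diameter, flat top 105 mm above the work surface; at local y = +50 mm the red stop pin rises from a blue sleeve (both at x = 0).
- bore_mouth (a point): Centre of the barrel's open top, 105 mm above the work surface. Bore: 18.5 mm diameter, vertical, blind. The white piston in it (top 25 to 70 mm below the mouth at the start) slides down with about 5 N of drag and stays where left; after 15 to 25 mm of pushing it meets a hidden rubber-cushioned stop (yields 1 mm per 4 N), its top then 50 to 85 mm below the mouth, different every time.
- piston: White disc piston inside the bore, 17 mm diameter, 6 mm thick, visible only by looking down the bore. Origin: centre of its underside, 6 mm below the face that the rod's tip pushes on. Its hidden stop is not measured and must be felt.
- rod_grip (a point): Middle of the depth rod's blue cylindrical grip (22 mm diameter, 28 mm tall), on the rod's axis, 161 mm above its tip; z runs along the rod from tip to grip. The rod is steel, 16 mm in diameter, 175 mm long overall, about 0.2 to 0.3 kg, the tip chamfered over 4 mm. It starts upright, standing loosely in the stand.
- rod_tip (a point): Lower end of the depth rod, on its axis (chamfered, 11 mm across). The rod's own weight does not move the piston. The piston is surely bottomed once the rod bears on it with more than 9 N for 0.15 s (a rod held askew wedges on the bore's wall and bears less). More than 25 N on the piston, or 40 N in all on barrel and piston, does damage.
- rod_top (a point): Upper end of the depth rod: centre of the flat top of the blue grip, 175 mm above its tip.
- stand: Fixed grey block 75 x 75 x 50 mm with a vertical hole 42 mm deep of 19 mm diameter at its centre that holds the rod upright. Origin: centre of its underside.
- pin_top (a point): Centre of the flat top of the red knob (28 mm diameter, 22 mm tall, starting below this point) on the stop pin. The pin slides only vertically, with about 4 N of friction plus its weight of 0.8 N, and stays where it is left.
- stop_pin (a joint): Height of the stop pin in m: the knob's top is 145 mm above the work surface at 0 and rises with it, up to 0.110 m. It starts between 0.005 and 0.025, below where it will be needed.
- bowl: Loose steel bowl, 150 mm across, 60 mm high, bystander. Origin: centre of its underside.
- jar: Loose amber glass jar, 68 mm diameter, 100 mm high, bystander. Origin: centre of its underside.
- tin: Loose aluminium tin with a blue band, 72 mm diameter, 90 mm high, bystander. Origin: centre of its underside.
- spatula: Loose spatula with a wooden handle lying flat on the work surface beyond the work, bystander. Origin: on its underside.
There are look-alikes about, which are no part of the job. There is more than one size of the part that bears rod_grip; the job needs the smaller.

How it is judged:
By the outcome, as a careful person would: the job done as asked, in the order asked, and still so for the second after the job is handed in, with the robot touching nothing.
It also fails if it takes over 67 s, if anything falls off the work surface, if the arm or the gripper's body presses on something with over 40 N, if the wrist force passes 120 N, or if a joint passes its speed limit or range.

## Working session

There is one attempt and no reset: what is moved stays moved. The work goes in short steps, Python scripts to look and compute and a tool call to move; the robot and the scene stay as the last step left them, time stands still between calls to the robot, and variables do not carry over. Pictures are saved under pics/ and viewed, at most 10 in all, crops included, and the job is handed in when it is done.

Besides the shell and the picture viewer there is one more tool, called after ">>>" in YAML: its name, and indented under it one key for each argument. drive_tool: Moves the arm, as the interface text tells. Its arguments: {"type":"object","properties":{"rows":{"type":"array"},"fingers":{"type":"number"},"squeeze":{"type":"number"}},"required":["rows"]}

```bash
mkdir -p pics; cat > h.py <<'E'
import numpy as np, cv2
from workcell import ctrl, cams
def cam(n):
    i=cams.camera_info(n); K=np.array(i["camera_matrix"],float)
    R=cv2.Rodrigues(np.array(i["rvec"],float))[0]; t=np.array(i["tvec"],float).ravel()
    return K,float(i["k1"]),R,t
def ray(c,uv):
    K,k1,R,t=c
    p=cv2.undistortPoints(np.array([[uv]],float),K,np.array([k1,0,0,0.]))[0,0]
    d=R.T@np.array([p[0],p[1],1]); return -R.T@t,d/np.linalg.norm(d)
def onplane(c,uv,z):
    o,d=ray(c,uv); return o+d*(z-o[2])/d[2]
def proj(c,X):
    K,k1,R,t=c
    return cv2.projectPoints(np.array([X],float),cv2.Rodrigues(R)[0],t,K,np.array([k1,0,0,0.]))[0][0,0]
def snap(n):
    c=cam(n); return c,cams.get_image(n)
def save(im,f): cv2.imwrite(f,cv2.cvtColor(im,cv2.COLOR_RGB2BGR))
E
python3 - <<'E'
from h import *
for n in("scene","top","wrist"):
    c,im=snap(n); save(im,f"pics/{n}0.png"); print(n,c[0][0,0],c[1],-c[2].T@c[3],c[2][2])
o=ctrl.get_obs();print(o["time_s"],o["tcp_pos"],o["orientation"],o["wrist_force"],o["finger_gap"])
E
```

```text
scene 388.4859548766854 -0.017163613603356248 [1.45943165 0.52000638 0.95125397] [-0.6569753  -0.39477276 -0.64229114]
top 402.03176256944533 -0.09920391175909486 [ 0.42839112 -0.0061823   1.23313942] [ 0.20359274 -0.00155015 -0.97905444]
wrist 302.25769645722124 -0.005062721058227129 [0.11316248 0.62026445 0.3725118 ] [ 0.30637653 -0.10119094 -0.94651667]
0.15 [0.19227177 0.59429061 0.23071193] [[-9.51451214e-01  3.07799496e-01 -2.38210098e-04]
 [ 3.07799556e-01  9.51450472e-01 -1.19680971e-03]
 [-1.41732316e-04 -1.21202701e-03 -9.99999255e-01]] [-0.16134902  0.84781065  0.07088711] 0.08521293537830987
```

View pics/scene0.png

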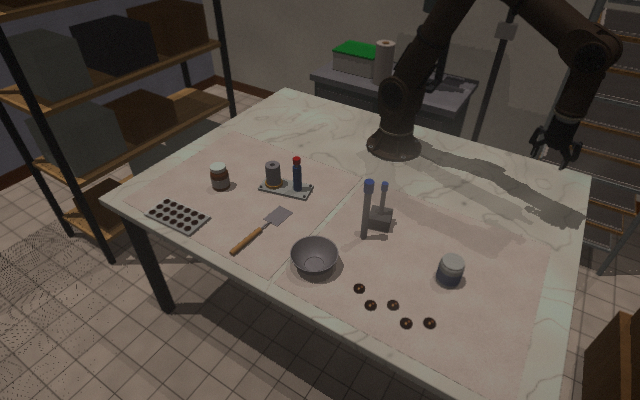

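View pics/top0.png

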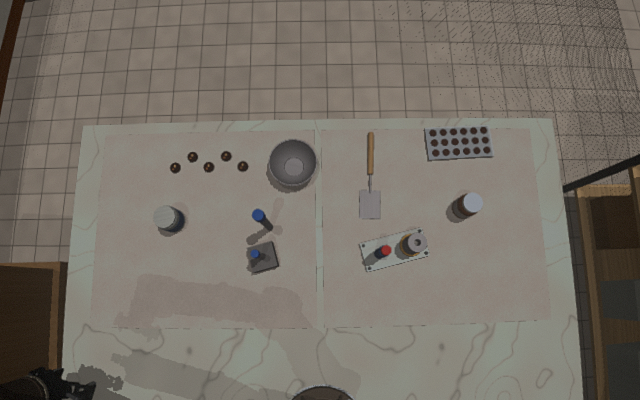

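The scene picture shows the rod in its stand (grip ~384,186), a larger look-alike in front of it (368,185), and the doser with barrel (272,172) and red knob (297,160). In the top picture the stand is at (262,257), its grip at (255,255), the look-alike at (259,215), the red knob at (386,251) and the bore at about (417,242).

```bash
python3 - <<'E'
from h import *
def blobs(im,kind,amin=8):
    h=cv2.cvtColor(im,cv2.COLOR_RGB2HSV).astype(int); H,S,V=h[...,0],h[...,1],h[...,2]
    m=((H>105)&(H<130)&(S>110)&(V>60)) if kind=="b" else (((H<6)|(H>174))&(S>150)&(V>70))
    n,l,s,ct=cv2.connectedComponentsWithStats(m.astype(np.uint8))
    return [(s[i].tolist(),ct[i].round(1).tolist()) for i in range(1,n) if s[i,4]>=amin]
I={};C={}
for n in("scene","top"):
    I[n]=cv2.cvtColor(cv2.imread(f"pics/{n}0.png"),cv2.COLOR_BGR2RGB);C[n]=cam(n)
    for k in "br": print(n,k,blobs(I[n],k))
t=cv2.resize(I["top"][195:285,235:445],None,fx=3.8,fy=3.8,interpolation=cv2.INTER_CUBIC);save(t,"pics/topcrop.png")
c=C["top"]
print("barrel",onplane(c,(417,242),.105),"stand top",onplane(c,(262,256),.05))
E
```

```text
scene b [([365, 179, 7, 4, 17], [367.6, 180.4])]
scene r [([293, 157, 7, 4, 24], [296.0, 158.4])]
top b [([252, 210, 12, 11, 100], [257.7, 214.8]), ([251, 250, 8, 8, 53], [254.4, 253.3])]
top r [([381, 246, 10, 9, 67], [385.7, 249.9])]
barrel [ 0.52862325 -0.27523902  0.105     ] stand top [0.50070576 0.16890728 0.05      ]
```

View pics/topcrop.png

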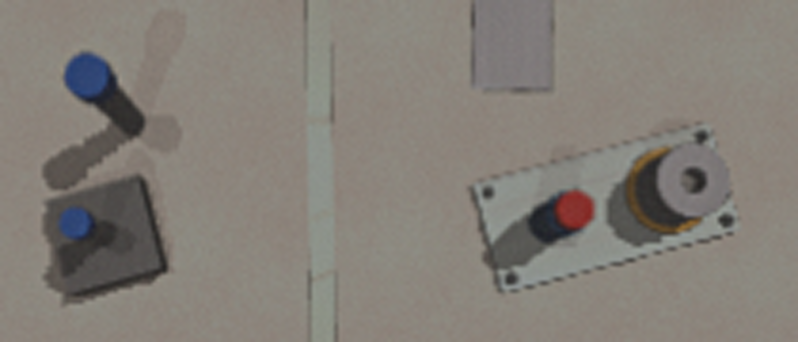

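The crop shows the job rod's grip top at top-picture px (254.7,253.2), stand top about (262.5,257), look-alike top (258,215) with foot (270,228), knob top (386,250), bore (417.4,242.6).

```bash
python3 - <<'E'
from h import *
c=cam("top");s=cam("scene")
print("rod top",onplane(c,(254.5,253.2),.183)[:2]);
f=onplane(c,(269.5,227.5),0);print("big foot",f)
for z in(.2,.22,.25,.28): print(z,onplane(c,(257.7,214.8),z)[:2])
o1,d1=ray(c,(257.7,214.8));o2,d2=ray(s,(367.9,181.0))
A=np.c_[d1,-d2];k=np.linalg.lstsq(A,o2-o1,rcond=None)[0];print("big top",o1+k[0]*d1,o2+k[1]*d2)
b=onplane(c,(417.4,242.6),.105);print("bore",b)
for z in(.15,.16,.17): 
    q=onplane(c,(385.9,250.2),z);print("knob",q,np.linalg.norm((q-b)[:2]))
q=onplane(c,(385.9,250.2),.16);v=(q-b)[:2];print("doser y dir deg",np.degrees(np.arctan2(v[1],v[0])))
K=lambda u,v:(235+u/3.8,195+v/3.8)
for p in((140,177),(45,200),(166,268),(66,300)): print("stand corner",onplane(c,K(*p),.05)[:2])
E
```

```text
rod top [0.50008147 0.16892409]
big foot [0.5910968  0.15389788 0.        ]
0.2 [0.598518   0.15909719]
0.22 [0.5952246  0.15589763]
0.25 [0.59028451 0.15109829]
0.28 [0.58534441 0.14629895]
big top [0.59176541 0.152537   0.24100685] [0.5926166  0.15080273 0.24086957]
bore [ 0.52690735 -0.27627665  0.105     ]
knob [ 0.50439937 -0.17884359  0.15      ] 0.09999905393845963
knob [ 0.50369763 -0.17724951  0.16      ] 0.10171069949515517
knob [ 0.50299589 -0.17565543  0.17      ] 0.10342334875510996
doser y dir deg 103.19073900348518
stand corner [0.54261173 0.14018719]
stand corner [0.52577339 0.21399355]
stand corner [0.47240389 0.11984907]
stand corner [0.44901303 0.19664619]
```

>>> drive_tool:
  rows:
    - {"xyz":[-0.7,-0.51,-0.2],"delta_rot":[0,0,0]}
    - {"xyz":[-0.7,-0.51,-0.2],"delta_rot":[0,0,0]}
    - {"xyz":[-0.7,-0.51,-0.2],"delta_rot":[0,0,0]}
    - {"xyz":[-0.7,-0.51,-0.2],"delta_rot":[0,0,0]}
    - {"xyz":[-0.7,-0.51,-0.2],"delta_rot":[0,0,0]}
  fingers: 1
  squeeze: 40

```text
time_s: 0.57
tcp_pos: [0.2948, 0.4529, 0.2714]
orientation: [[-0.951, 0.308, -0.0], [0.308, 0.951, -0.0], [0.0, -0.0, -1.0]]
wrist_force: [0.1, 0.1, 0.4]
finger_gap: 0.0858
finger_force: 0.0
```

>>> drive_tool:
  rows:
    - {"xyz":[-0.7,-0.51,-0.04],"delta_rot":[0,0,0]}
    - {"xyz":[-0.7,-0.51,-0.04],"delta_rot":[0,0,0]}
    - {"xyz":[-0.7,-0.51,-0.04],"delta_rot":[0,0,0]}
    - {"xyz":[-0.7,-0.51,-0.04],"delta_rot":[0,0,0]}
    - {"xyz":[-0.7,-0.51,-0.04],"delta_rot":[0,0,0]}

```text
time_s: 0.98
tcp_pos: [0.3966, 0.3127, 0.2794]
orientation: [[-0.951, 0.308, -0.0], [0.308, 0.951, 0.0], [0.0, 0.0, -1.0]]
wrist_force: [0.2, 0.4, 0.6]
finger_gap: 0.0857
finger_force: 0.0
```

>>> drive_tool:
  rows:
    - {"xyz":[-0.7,-0.51,0],"delta_rot":[0,0,0]}
    - {"xyz":[-0.7,-0.51,0],"delta_rot":[0,0,0]}
    - {"xyz":[-0.7,-0.51,0],"delta_rot":[0,0,0]}
    - {"xyz":[-0.7,-0.51,0],"delta_rot":[0,0,0]}
    - {"xyz":[-0.6,-0.51,0],"delta_rot":[0,0,0]}

```text
time_s: 1.4
tcp_pos: [0.495, 0.1735, 0.2793]
orientation: [[-0.951, 0.308, 0.0], [0.308, 0.951, -0.0], [-0.0, -0.0, -1.0]]
wrist_force: [0.9, 1.3, -0.2]
finger_gap: 0.0851
finger_force: 0.0
```

>>> drive_tool:
  rows:
    - {"xyz":[0,0,0],"delta_rot":[0,0,0]}
    - {"xyz":[0,0,0],"delta_rot":[0,0,0]}

```text
time_s: 1.57
tcp_pos: [0.4947, 0.1735, 0.2791]
orientation: [[-0.95, 0.312, -0.0], [0.312, 0.95, -0.001], [-0.0, -0.001, -1.0]]
wrist_force: [-0.4, 0.4, 0.6]
finger_gap: 0.0857
finger_force: 0.0
```

```bash
cat >> h.py <<'E'
def blobs(im,kind,amin=30):
    h=cv2.cvtColor(im,cv2.COLOR_RGB2HSV).astype(int); H,S,V=h[...,0],h[...,1],h[...,2]
    m=((H>105)&(H<130)&(S>110)&(V>50)) if kind=="b" else (((H<6)|(H>174))&(S>150)&(V>60))
    n,l,s,ct=cv2.connectedComponentsWithStats(m.astype(np.uint8))
    return [(s[i].tolist(),ct[i].round(1).tolist()) for i in range(1,n) if s[i,4]>=amin]
E
python3 - <<'E'
from h import *
c,im=snap("wrist");save(im,"pics/w1.png")
print(blobs(im,"b"));print(proj(c,(.500,.169,.183)),proj(c,(.4947,.1735,.279)))
E
```

```text
[([305, 200, 24, 24, 462], [316.4, 211.2]), ([37, 285, 14, 10, 58], [43.6, 291.1]), ([314, 339, 40, 25, 722], [332.9, 351.3])]
[317.16901939 211.1263551 ] [320.03831944 263.2916146 ]
```

View pics/w1.png

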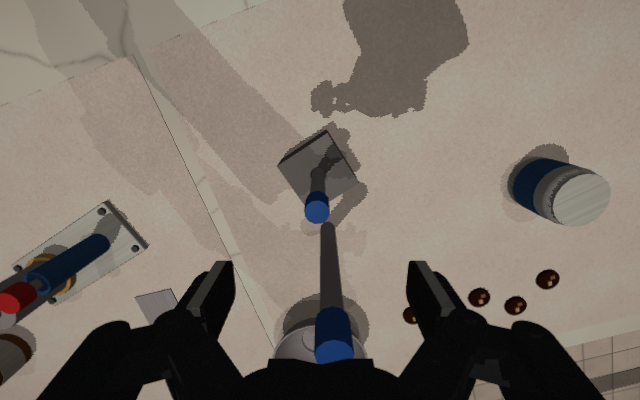

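The wrist picture confirms the rod: its grip top centre is at (317,212) against (317.2,211.1) predicted. The look-alike (335,345) lies clear of the fingers.

>>> drive_tool:
  rows:
    - {"xyz":[-0.16,-0.065,0.4],"delta_rot":[0,0,0]}
    - {"xyz":[0,0,0.7],"delta_rot":[0,0,0]}
    - {"xyz":[0,0,0.7],"delta_rot":[0,0,0]}
    - {"xyz":[0,0,0.7],"delta_rot":[0,0,0]}
    - {"xyz":[0,0,0.7],"delta_rot":[0,0,0]}

```text
time_s: 2.03
tcp_pos: [0.4982, 0.173, 0.1501]
orientation: [[-0.952, 0.305, -0.0], [0.305, 0.952, 0.001], [0.0, 0.001, -1.0]]
wrist_force: [0.8, 0.4, -0.7]
finger_gap: 0.0854
finger_force: 0.0
```

>>> drive_tool:
  rows:
    - {"xyz":[0,0,0],"delta_rot":[0,0,0]}
    - {"xyz":[0,0,0],"delta_rot":[0,0,0]}
    - {"xyz":[0,0,0],"delta_rot":[0,0,0]}
    - {"xyz":[0,0,0],"delta_rot":[0,0,0]}
    - {"xyz":[0,0,0],"delta_rot":[0,0,0]}
  fingers: -1
  squeeze: 70

```text
time_s: 2.45
tcp_pos: [0.5002, 0.1717, 0.153]
orientation: [[-0.952, 0.307, 0.003], [0.307, 0.952, 0.001], [-0.002, 0.002, -1.0]]
wrist_force: [0.3, -0.1, 0.2]
finger_gap: 0.0255
finger_force: 0.0
```

>>> drive_tool:
  rows:
    - {"xyz":[0,0,0],"delta_rot":[0,0,0]}
    - {"xyz":[0,0,0],"delta_rot":[0,0,0]}
    - {"xyz":[0,0,0],"delta_rot":[0,0,0]}

```text
time_s: 2.7
tcp_pos: [0.5003, 0.1711, 0.1531]
orientation: [[-0.951, 0.308, 0.003], [0.308, 0.951, 0.001], [-0.002, 0.002, -1.0]]
wrist_force: [0.4, -1.8, 7.7]
finger_gap: 0.0201
finger_force: 68.1
```

>>> drive_tool:
  rows:
    - {"xyz":[0,0,-0.5],"delta_rot":[0,0,0]}
    - {"xyz":[0,0,-1],"delta_rot":[0,0,0]}
    - {"xyz":[0,0,-1],"delta_rot":[0,0,0]}
    - {"xyz":[0,0,-1],"delta_rot":[0,0,0]}
    - {"xyz":[0,0,-1],"delta_rot":[0,0,0]}

```text
time_s: 3.12
tcp_pos: [0.4987, 0.1706, 0.334]
orientation: [[-0.951, 0.308, 0.001], [0.308, 0.951, 0.0], [-0.0, 0.001, -1.0]]
wrist_force: [0.9, 1.1, -2.9]
finger_gap: 0.0199
finger_force: 69.2
```

>>> drive_tool:
  rows:
    - {"xyz":[-0.1,-0.2,-0.1],"delta_rot":[0,0,0]}
    - {"xyz":[-0.25,-0.5,0],"delta_rot":[0,0,0]}
    - {"xyz":[-0.29,-0.745,0],"delta_rot":[0,0,0]}
    - {"xyz":[-0.29,-0.745,0],"delta_rot":[0,0,0]}
    - {"xyz":[-0.29,-0.745,0],"delta_rot":[0,0,0]}

```text
time_s: 3.53
tcp_pos: [0.5093, 0.043, 0.3358]
orientation: [[-0.952, 0.307, 0.001], [0.307, 0.952, 0.0], [-0.001, 0.001, -1.0]]
wrist_force: [0.7, -0.2, -1.9]
finger_gap: 0.0201
finger_force: 69.3
```

>>> drive_tool:
  rows:
    - {"xyz":[-0.3,-0.8,0],"delta_rot":[0,0,0]}
    - {"xyz":[-0.3,-0.8,0],"delta_rot":[0,0,0]}
    - {"xyz":[-0.3,-0.8,0],"delta_rot":[0,0,0]}
    - {"xyz":[-0.3,-0.8,0],"delta_rot":[0,0,0]}
    - {"xyz":[-0.3,-0.8,0],"delta_rot":[0,0,0]}

```text
time_s: 3.95
tcp_pos: [0.5169, -0.1281, 0.3358]
orientation: [[-0.951, 0.308, 0.001], [0.308, 0.951, 0.0], [-0.001, 0.001, -1.0]]
wrist_force: [0.8, -0.5, -1.9]
finger_gap: 0.0203
finger_force: 69.3
```

>>> drive_tool:
  rows:
    - {"xyz":[-0.3,-0.8,0],"delta_rot":[0,0,0]}
    - {"xyz":[-0.3,-0.8,0],"delta_rot":[0,0,0]}
    - {"xyz":[-0.3,-0.8,0],"delta_rot":[0,0,0]}
    - {"xyz":[-0.3,-0.7,0],"delta_rot":[0,0,0]}
    - {"xyz":[-0.15,-0.3,0.3],"delta_rot":[0,0,0]}

```text
time_s: 4.37
tcp_pos: [0.5264, -0.2781, 0.3256]
orientation: [[-0.95, 0.313, 0.004], [0.313, 0.95, -0.004], [-0.005, -0.003, -1.0]]
wrist_force: [-0.1, -0.3, -2.4]
finger_gap: 0.0203
finger_force: 69.3
```

>>> drive_tool:
  rows:
    - {"xyz":[0,0,0.5],"delta_rot":[0,0,0]}
    - {"xyz":[0,0,0],"delta_rot":[0,0,0]}
    - {"xyz":[0,0,0],"delta_rot":[0,0,0]}
    - {"xyz":[0,0,0],"delta_rot":[0,0,0]}

```text
time_s: 4.7
tcp_pos: [0.5272, -0.2717, 0.3042]
orientation: [[-0.952, 0.307, 0.001], [0.307, 0.952, 0.0], [-0.001, 0.001, -1.0]]
wrist_force: [-0.6, -0.1, -2.5]
finger_gap: 0.0203
finger_force: 69.2
```

```bash
python3 - <<'E'
from h import *
c,im=snap("wrist");save(im,"pics/w2.png")
c2,im2=snap("scene");save(im2,"pics/s2.png")
print(blobs(im,"b"),blobs(im,"r"))
o=ctrl.get_obs();t=o["tcp_pos"];print(t,o["orientation"].__class__, np.array(o["orientation"]).round(4).tolist())
R=np.array(o["orientation"]);tip=np.array(t)+R[:,2]*(.161-.022)
print("bore",proj(c,(.527,-.2763,.105)),"tip",tip,proj(c,tip))
x0,y0,w=240,0,0
E
```

```text
[([303, 309, 28, 11, 176], [317.6, 314.7])] [([391, 123, 28, 29, 609], [404.5, 137.3])]
[ 0.52754213 -0.2718695   0.30459453] <class 'numpy.ndarray'> [[-0.9518, 0.3066, 0.0018], [0.3066, 0.9518, -0.0002], [-0.0018, 0.0004, -1.0]]
bore [316.36672008 175.3290283 ] tip [ 0.52779436 -0.27189956  0.16559476] [320.15676795 189.84088083]
```

View pics/w2.png

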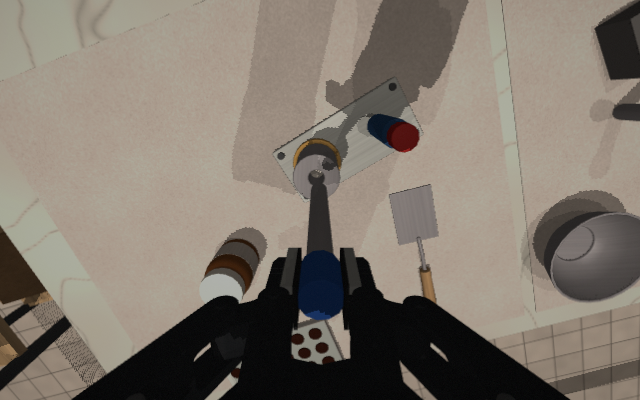

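The rod hangs with its tip about (317,183) just in front of the bore mouth at (316,175); the knob is at (404,137). I need a crop to see tip and bore sharply.

```bash
python3 - <<'E'
from h import *
a=cv2.imread("pics/w2.png")[120:290,270:370];b=cv2.imread("pics/s2.png")
x=cv2.resize(a,None,fx=3.5,fy=3.5,interpolation=cv2.INTER_CUBIC)
b=b[90:220,240:330];y=cv2.resize(b,(0,0),fx=4.5,fy=4.5,interpolation=cv2.INTER_CUBIC)
H=600;f=np.zeros((H,800,3),np.uint8);f[:x.shape[0],:x.shape[1]]=x;f[:y.shape[0],360:360+y.shape[1]]=y
f=np.clip(f.astype(float)*1.7,0,255).astype(np.uint8);cv2.imwrite("pics/crop2.png",f);print(x.shape,y.shape)
E
```

```text
(595, 350, 3) (585, 405, 3)
```

View pics/crop2.png

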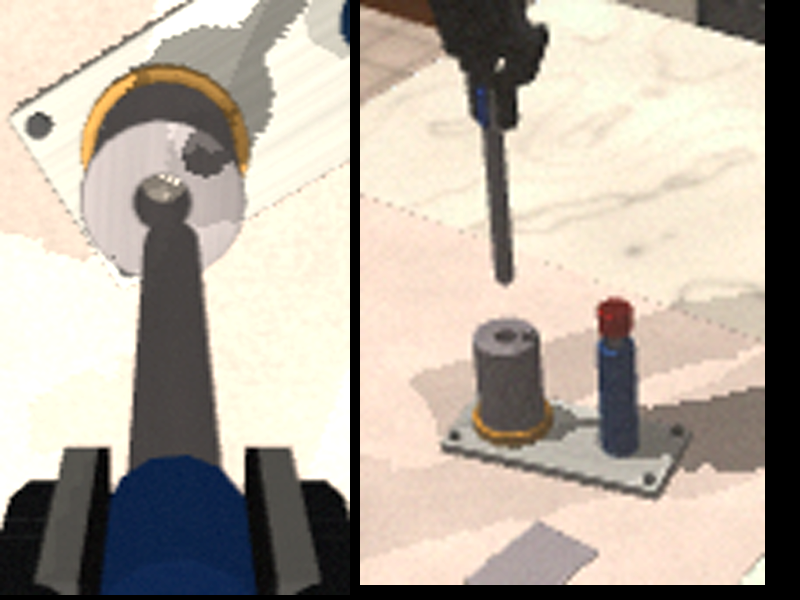

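```bash
python3 - <<'E'
from h import *
o=ctrl.get_obs();t=np.array(o["tcp_pos"]);R=np.array(o["orientation"])
c=cam("wrist");s=cam("scene")
W=lambda u,v:(270+u/3.5,120+v/3.5); S=lambda u,v:(240+(u-360)/4.5,90+v/4.5)
print("bore wrist",onplane(c,W(162,201),.105),"barrel rim",onplane(c,W(163.5,199),.105))
print("bore scene",onplane(s,S(507,336),.105))
wi=lambda p:((p-[270,120])*3.5).round(1); si=lambda p:((p-[240,90])*4.5+[360,0]).round(1)
for d in(0,.03,.06,.09,.139):
    X=t+R[:,2]*d; print(d,"wrist crop",wi(proj(c,X)),"scene crop",si(proj(s,X)))
T=t+R[:,2]*.139;print("tip +x edge",wi(proj(c,T+R[:,0]*.0055)),"+8",wi(proj(c,t+R[:,2]*.135+R[:,0]*.008)))
print("meas tip edge on plane .1656",onplane(c,W(171.5,221),.1656), "nominal", T+R[:,0]*.0055)
print("1mm: ",onplane(c,W(171.5,221),.105)-onplane(c,W(175,221),.105))
E
```

```text
bore wrist [ 0.52993725 -0.27744409  0.105     ] barrel rim [ 0.52944017 -0.27675832  0.105     ]
bore scene [ 0.53050387 -0.26892266  0.105     ]
0 wrist crop [174.9 501.8] scene crop [487.8 119.2]
0.03 wrist crop [175.2 415.3] scene crop [490.7 154. ]
0.06 wrist crop [175.4 351.4] scene crop [493.6 187.7]
0.09 wrist crop [175.6 302.2] scene crop [496.4 220.6]
0.139 wrist crop [175.8 242.4] scene crop [500.8 272.4]
tip +x edge [175.8 223.2] +8 [175.8 218.2]
meas tip edge on plane .1656 [ 0.52159134 -0.27114755  0.1656    ] nominal [ 0.52255924 -0.27021334  0.1655849 ]
1mm:  [-0.00035783 -0.00111353  0.        ]
```

Compared by projection, the tip sits within about 1 mm of nominal and the rod is upright to half a degree. The bore mouth measures (0.5297, -0.2771), so shift by tool (-4, -3) mm and lower to just above the mouth for another look.

>>> drive_tool:
  rows:
    - {"xyz":[-0.1,-0.08,0.2],"delta_rot":[0,0,0]}
    - {"xyz":[0,0,0.4],"delta_rot":[0,0,0]}
    - {"xyz":[0,0,0.4],"delta_rot":[0,0,0]}
    - {"xyz":[0,0,0.25],"delta_rot":[0,0,0]}
    - {"xyz":[0,0,0],"delta_rot":[0,0,0]}

```text
time_s: 5.22
tcp_pos: [0.5289, -0.2759, 0.2511]
orientation: [[-0.952, 0.307, -0.003], [0.307, 0.952, 0.001], [0.003, 0.0, -1.0]]
wrist_force: [-1.1, -0.2, -2.4]
finger_gap: 0.0197
finger_force: 69.4
```

>>> drive_tool:
  rows:
    - {"xyz":[0,0,0],"delta_rot":[0,0,0]}
    - {"xyz":[0,0,0],"delta_rot":[0,0,0]}
    - {"xyz":[0,0,0],"delta_rot":[0,0,0]}

```text
time_s: 5.47
tcp_pos: [0.5303, -0.277, 0.2543]
orientation: [[-0.951, 0.308, 0.002], [0.308, 0.951, -0.001], [-0.002, -0.0, -1.0]]
wrist_force: [-0.3, -0.9, -2.6]
finger_gap: 0.0202
finger_force: 69.4
```

```bash
python3 - <<'E'
from h import *
c,a=snap("wrist");s,b=snap("scene");save(a,"pics/w3.png");save(b,"pics/s3.png")
o=ctrl.get_obs();t=np.array(o["tcp_pos"]);R=np.array(o["orientation"]);T=t+R[:,2]*.139
wi=lambda p:((p-[280,130])*6).round(1); si=lambda p:((p-[255,130])*8+[480,0]).round(1)
print(t,R[:,2],o["wrist_force"],"tip",wi(proj(c,T)),"+x edge",wi(proj(c,T+R[:,0]*.0055)),"bore",wi(proj(c,(.5297,-.2771,.105))))
print("scene tip",si(proj(s,T)),"bore",si(proj(s,(.5297,-.2771,.105))))
x=cv2.resize(a[130:230,280:360],None,fx=6,fy=6,interpolation=cv2.INTER_CUBIC);y=cv2.resize(b[130:205,255:295],None,fx=8,fy=8,interpolation=cv2.INTER_CUBIC)
f=np.zeros((600,800,3),np.uint8);f[:,:480]=x;f[:,480:]=y
save(np.clip(f*1.7,0,255).astype(np.uint8),"pics/crop3.png")
E
```

```text
[ 0.53010907 -0.27692385  0.25412605] [ 1.32001551e-03 -4.34800997e-04 -9.99999034e-01] [ 0.05775981  0.26339137 -2.08530284] tip [241.8 353.9] +x edge [241.9 321. ] bore [240.1 333.5]
scene tip [606.4 254.1] bore [608.6 271.1]
```

View pics/crop3.png

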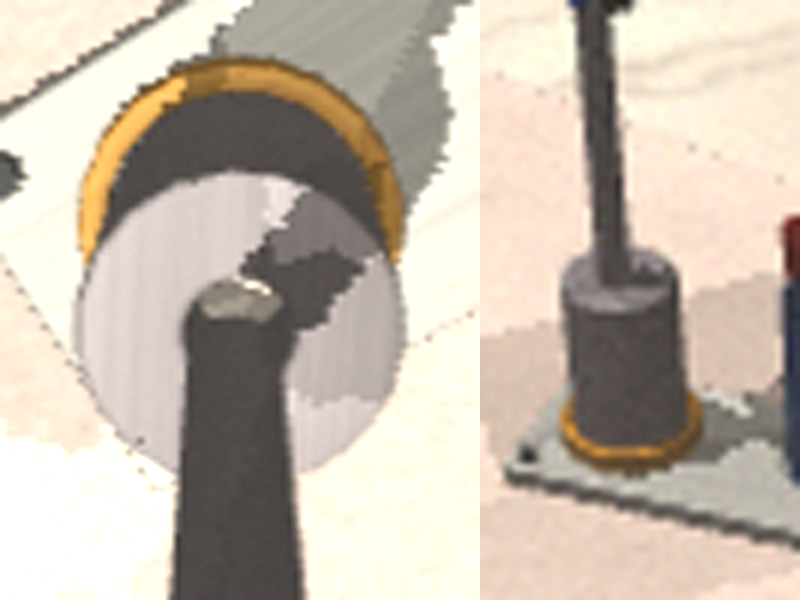

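The tip stands about 10 mm above the mouth. Lowered straight, it lands about 0.5 mm left of the bore centre (tip centre 238 against bore 241 in crop px), so I shift +0.5 mm in tool y and go in gently.

>>> drive_tool:
  rows:
    - {"xyz":[0,0.012,0.08],"delta_rot":[0,0,0]}
    - {"xyz":[0,0,0.08],"delta_rot":[0,0,0]}
    - {"xyz":[0,0,0.08],"delta_rot":[0,0,0]}
    - {"xyz":[0,0,0.08],"delta_rot":[0,0,0]}
    - {"xyz":[0,0,0.06],"delta_rot":[0,0,0]}

```text
time_s: 5.98
tcp_pos: [0.5296, -0.276, 0.2375]
orientation: [[-0.951, 0.308, -0.001], [0.308, 0.951, 0.0], [0.001, 0.0, -1.0]]
wrist_force: [-0.8, 1.3, -1.2]
finger_gap: 0.0202
finger_force: 69.4
```

>>> drive_tool:
  rows:
    - {"xyz":[0,0,0],"delta_rot":[0,0,0]}
    - {"xyz":[0,0,0],"delta_rot":[0,0,0]}

```text
time_s: 6.15
tcp_pos: [0.5297, -0.2762, 0.2378]
orientation: [[-0.951, 0.308, -0.001], [0.308, 0.951, 0.0], [0.001, 0.0, -1.0]]
wrist_force: [0.4, 0.6, -1.4]
finger_gap: 0.0199
finger_force: 69.4
```

>>> drive_tool:
  rows:
    - {"xyz":[0,0,0.08],"delta_rot":[0,0,0]}
    - {"xyz":[0,0,0.08],"delta_rot":[0,0,0]}
    - {"xyz":[0,0,0.08],"delta_rot":[0,0,0]}
    - {"xyz":[0,0,0.08],"delta_rot":[0,0,0]}
    - {"xyz":[0,0,0.08],"delta_rot":[0,0,0]}

```text
time_s: 6.57
tcp_pos: [0.5298, -0.2762, 0.2217]
orientation: [[-0.951, 0.308, -0.0], [0.308, 0.951, 0.0], [0.0, 0.0, -1.0]]
wrist_force: [-0.4, 0.1, -1.5]
finger_gap: 0.0202
finger_force: 69.4
```

>>> drive_tool:
  rows:
    - {"xyz":[0,0,0],"delta_rot":[0,0,0]}
    - {"xyz":[0,0,0],"delta_rot":[0,0,0]}

```text
time_s: 6.73
tcp_pos: [0.5298, -0.2762, 0.2218]
orientation: [[-0.951, 0.308, -0.0], [0.308, 0.951, 0.0], [0.0, 0.0, -1.0]]
wrist_force: [-0.8, -0.7, -3.3]
finger_gap: 0.0202
finger_force: 69.4
```

>>> drive_tool:
  rows:
    - {"xyz":[0,0,0.05],"delta_rot":[0,0,0]}
    - {"xyz":[0,0,0.05],"delta_rot":[0,0,0]}
    - {"xyz":[0,0,0.05],"delta_rot":[0,0,0]}
    - {"xyz":[0,0,0.05],"delta_rot":[0,0,0]}
    - {"xyz":[0,0,0.05],"delta_rot":[0,0,0]}

```text
time_s: 7.15
tcp_pos: [0.5302, -0.2764, 0.2124]
orientation: [[-0.951, 0.308, 0.001], [0.308, 0.951, -0.0], [-0.001, 0.0, -1.0]]
wrist_force: [-1.7, 0.1, 4.6]
finger_gap: 0.0202
finger_force: 70.0
```

>>> drive_tool:
  rows:
    - {"xyz":[0,0,0],"delta_rot":[0,0,0]}

```text
time_s: 7.23
tcp_pos: [0.53, -0.2763, 0.2122]
orientation: [[-0.951, 0.308, 0.0], [0.308, 0.951, -0.0], [-0.001, 0.0, -1.0]]
wrist_force: [-1.6, 1.6, 1.2]
finger_gap: 0.0201
finger_force: 69.9
```

>>> drive_tool:
  rows:
    - {"xyz":[0,0,0.05],"delta_rot":[0,0,0]}
    - {"xyz":[0,0,0.05],"delta_rot":[0,0,0]}
    - {"xyz":[0,0,0.05],"delta_rot":[0,0,0]}
    - {"xyz":[0,0,0.05],"delta_rot":[0,0,0]}
    - {"xyz":[0,0,0.05],"delta_rot":[0,0,0]}

```text
time_s: 7.65
tcp_pos: [0.5299, -0.2763, 0.2021]
orientation: [[-0.951, 0.308, 0.0], [0.308, 0.951, -0.0], [-0.0, -0.0, -1.0]]
wrist_force: [-2.2, 0.0, 5.6]
finger_gap: 0.0203
finger_force: 70.1
```

>>> drive_tool:
  rows:
    - {"xyz":[0,0,0.025],"delta_rot":[0,0,0]}
    - {"xyz":[0,0,0.025],"delta_rot":[0,0,0]}
    - {"xyz":[0,0,0.025],"delta_rot":[0,0,0]}

```text
time_s: 7.9
tcp_pos: [0.5299, -0.2763, 0.1992]
orientation: [[-0.951, 0.308, 0.0], [0.308, 0.951, -0.0], [-0.0, -0.0, -1.0]]
wrist_force: [-2.4, 1.2, 7.0]
finger_gap: 0.0203
finger_force: 70.2
```

>>> drive_tool:
  rows:
    - {"xyz":[0,0,0.025],"delta_rot":[0,0,0]}
    - {"xyz":[0,0,0.025],"delta_rot":[0,0,0]}

```text
time_s: 8.07
tcp_pos: [0.5299, -0.2764, 0.1972]
orientation: [[-0.951, 0.308, 0.0], [0.308, 0.951, -0.0], [-0.0, 0.0, -1.0]]
wrist_force: [-2.3, 1.1, 6.2]
finger_gap: 0.0204
finger_force: 70.2
```

>>> drive_tool:
  rows:
    - {"xyz":[0,0,0],"delta_rot":[0,0,0]}

```text
time_s: 8.15
tcp_pos: [0.5298, -0.2763, 0.197]
orientation: [[-0.951, 0.308, -0.0], [0.308, 0.951, -0.0], [0.0, -0.0, -1.0]]
wrist_force: [-2.1, 0.5, 4.3]
finger_gap: 0.0201
finger_force: 70.1
```

>>> drive_tool:
  rows:
    - {"xyz":[0,0,0.025],"delta_rot":[0,0,0]}
    - {"xyz":[0,0,0.025],"delta_rot":[0,0,0]}
    - {"xyz":[0,0,0],"delta_rot":[0,0,0]}

```text
time_s: 8.4
tcp_pos: [0.5298, -0.2763, 0.195]
orientation: [[-0.951, 0.308, -0.0], [0.308, 0.951, -0.0], [0.0, -0.0, -1.0]]
wrist_force: [-1.9, -0.2, 4.0]
finger_gap: 0.0203
finger_force: 70.1
```

>>> drive_tool:
  rows:
    - {"xyz":[0,0,0.025],"delta_rot":[0,0,0]}
    - {"xyz":[0,0,0],"delta_rot":[0,0,0]}

```text
time_s: 8.57
tcp_pos: [0.5298, -0.2764, 0.1941]
orientation: [[-0.951, 0.308, 0.0], [0.308, 0.951, -0.0], [-0.0, -0.0, -1.0]]
wrist_force: [-2.0, 1.1, 3.9]
finger_gap: 0.0201
finger_force: 70.2
```

>>> drive_tool:
  rows:
    - {"xyz":[0,0,0.025],"delta_rot":[0,0,0]}
    - {"xyz":[0,0,0.025],"delta_rot":[0,0,0]}
    - {"xyz":[0,0,0],"delta_rot":[0,0,0]}

```text
time_s: 8.82
tcp_pos: [0.53, -0.2766, 0.1928]
orientation: [[-0.951, 0.308, 0.001], [0.308, 0.951, -0.0], [-0.001, 0.0, -1.0]]
wrist_force: [-3.9, 1.7, 10.6]
finger_gap: 0.0201
finger_force: 70.8
```

>>> drive_tool:
  rows:
    - {"xyz":[0,0,0.025],"delta_rot":[0,0,0]}
    - {"xyz":[0,0,0],"delta_rot":[0,0,0]}

```text
time_s: 8.98
tcp_pos: [0.5301, -0.2767, 0.1922]
orientation: [[-0.951, 0.308, 0.001], [0.308, 0.951, -0.0], [-0.001, 0.0, -1.0]]
wrist_force: [-4.9, 0.8, 14.9]
finger_gap: 0.02
finger_force: 71.2
```

>>> drive_tool:
  rows:
    - {"xyz":[0,0,0],"delta_rot":[0,0,0]}
    - {"xyz":[0,0,0],"delta_rot":[0,0,0]}
    - {"xyz":[0,0,0],"delta_rot":[0,0,0]}
    - {"xyz":[0,0,0],"delta_rot":[0,0,0]}

```text
time_s: 9.32
tcp_pos: [0.5301, -0.2767, 0.1922]
orientation: [[-0.951, 0.308, 0.001], [0.308, 0.951, -0.0], [-0.001, 0.0, -1.0]]
wrist_force: [-4.9, 2.0, 14.3]
finger_gap: 0.0199
finger_force: 71.2
```

>>> drive_tool:
  rows:
    - {"xyz":[0,0,-0.025],"delta_rot":[0,0,0]}
    - {"xyz":[0,0,-0.025],"delta_rot":[0,0,0]}
    - {"xyz":[0,0,-0.01],"delta_rot":[0,0,0]}
    - {"xyz":[0,0,0],"delta_rot":[0,0,0]}
    - {"xyz":[0,0,0],"delta_rot":[0,0,0]}

```text
time_s: 9.73
tcp_pos: [0.5298, -0.2764, 0.1935]
orientation: [[-0.951, 0.308, -0.0], [0.308, 0.951, -0.0], [0.0, -0.0, -1.0]]
wrist_force: [-2.9, -0.8, 5.7]
finger_gap: 0.0202
finger_force: 70.1
```

>>> drive_tool:
  rows:
    - {"xyz":[0,0,-0.02],"delta_rot":[0,0,0]}
    - {"xyz":[0,0,0],"delta_rot":[0,0,0]}
    - {"xyz":[0,0,0],"delta_rot":[0,0,0]}

```text
time_s: 9.98
tcp_pos: [0.5298, -0.2762, 0.1941]
orientation: [[-0.951, 0.308, -0.0], [0.308, 0.951, -0.0], [0.0, -0.0, -1.0]]
wrist_force: [-1.6, -0.4, 2.2]
finger_gap: 0.0201
finger_force: 69.8
```

>>> drive_tool:
  rows:
    - {"xyz":[0,0,0],"delta_rot":[0,0,0]}
    - {"xyz":[0,0,0],"delta_rot":[0,0,0]}
    - {"xyz":[0,0,0],"delta_rot":[0,0,0]}
    - {"xyz":[0,0,0],"delta_rot":[0,0,0]}
    - {"xyz":[0,0,0],"delta_rot":[0,0,0]}
  fingers: 1

```text
time_s: 10.4
tcp_pos: [0.53, -0.2761, 0.1942]
orientation: [[-0.952, 0.308, 0.0], [0.308, 0.952, 0.0], [-0.0, 0.0, -1.0]]
wrist_force: [0.2, 0.0, 0.2]
finger_gap: 0.0794
finger_force: 0.0
```

>>> drive_tool:
  rows:
    - {"xyz":[0,0,0],"delta_rot":[0,0,0]}
    - {"xyz":[0,0,-0.3],"delta_rot":[0,0,0]}
    - {"xyz":[0,0,-0.7],"delta_rot":[0,0,0]}
    - {"xyz":[0,0,-0.7],"delta_rot":[0,0,0]}
    - {"xyz":[0,0,-0.7],"delta_rot":[0,0,0]}

```text
time_s: 10.82
tcp_pos: [0.5296, -0.2761, 0.2913]
orientation: [[-0.951, 0.308, -0.001], [0.308, 0.951, 0.0], [0.001, -0.0, -1.0]]
wrist_force: [0.8, -0.2, 0.6]
finger_gap: 0.0857
finger_force: 0.0
```

```bash
python3 - <<'E'
from h import *
c,a=snap("wrist");save(a,"pics/w4.png");o=ctrl.get_obs();print(o["tcp_pos"],o["finger_gap"],blobs(a,"b"),blobs(a,"r"))
for z in(.222,.224,.226):print("rod top",z,proj(c,(.5298,-.2762,z)))
for p in((.504,-.178,.155),(.504,-.178,.165)):print("knob",proj(c,p))
E
```

```text
[ 0.53163939 -0.27762943  0.29726975] 0.08529794289020219 [([304, 204, 28, 26, 579], [317.3, 216.5])] [([399, 121, 28, 30, 660], [412.5, 135.1])]
rod top 0.222 [320.17143    216.02572048]
rod top 0.224 [320.16809879 217.01324629]
rod top 0.226 [320.16471103 218.0175328 ]
knob [414.9992998  132.27559121]
knob [418.39455048 133.48269905]
```

View pics/w4.png

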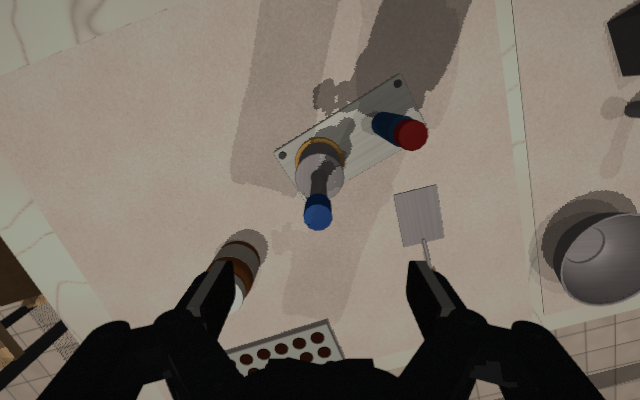

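The rod stands free in the barrel (grip top at about (317,217)) and the knob top is at (412,135). I'll shut the fingers and feel the rod top's height lightly, then the knob's.

>>> drive_tool:
  rows:
    - {"xyz":[0,0,0],"delta_rot":[0,0,0]}
    - {"xyz":[0,0,0],"delta_rot":[0,0,0]}
    - {"xyz":[0,0,0],"delta_rot":[0,0,0]}
    - {"xyz":[0,0,0],"delta_rot":[0,0,0]}
    - {"xyz":[0,0,0],"delta_rot":[0,0,0]}
  fingers: -1
  squeeze: 40

```text
time_s: 11.28
tcp_pos: [0.5295, -0.2759, 0.2893]
orientation: [[-0.951, 0.308, -0.002], [0.308, 0.951, 0.001], [0.002, 0.0, -1.0]]
wrist_force: [0.1, -0.2, 0.2]
finger_gap: 0.0255
finger_force: 0.0
```

>>> drive_tool:
  rows:
    - {"xyz":[0,0,0],"delta_rot":[0,0,0]}
    - {"xyz":[0,0,0],"delta_rot":[0,0,0]}
    - {"xyz":[0,0,0.5],"delta_rot":[0,0,0]}
    - {"xyz":[0,0,0.5],"delta_rot":[0,0,0]}
    - {"xyz":[0,0,0.4],"delta_rot":[0,0,0]}

```text
time_s: 11.7
tcp_pos: [0.5297, -0.276, 0.2331]
orientation: [[-0.951, 0.308, -0.0], [0.308, 0.951, 0.0], [0.0, 0.0, -1.0]]
wrist_force: [-0.9, -0.2, -1.0]
finger_gap: 0.0003
finger_force: 0.0
```

>>> drive_tool:
  rows:
    - {"xyz":[0,0,0],"delta_rot":[0,0,0]}
    - {"xyz":[0,0,0],"delta_rot":[0,0,0]}
    - {"xyz":[0,0,0],"delta_rot":[0,0,0]}

```text
time_s: 11.95
tcp_pos: [0.5303, -0.2766, 0.2352]
orientation: [[-0.951, 0.308, 0.001], [0.308, 0.951, -0.001], [-0.001, -0.0, -1.0]]
wrist_force: [0.6, -0.2, 1.6]
finger_gap: 0.0003
finger_force: 0.0
```

>>> drive_tool:
  rows:
    - {"xyz":[0,0,0.05],"delta_rot":[0,0,0]}
    - {"xyz":[0,0,0.05],"delta_rot":[0,0,0]}
    - {"xyz":[0,0,0.05],"delta_rot":[0,0,0]}
    - {"xyz":[0,0,0.05],"delta_rot":[0,0,0]}
    - {"xyz":[0,0,0],"delta_rot":[0,0,0]}

```text
time_s: 12.37
tcp_pos: [0.5298, -0.276, 0.226]
orientation: [[-0.951, 0.308, -0.0], [0.308, 0.951, 0.0], [0.0, 0.0, -1.0]]
wrist_force: [0.4, 0.3, 0.2]
finger_gap: -0.0003
finger_force: 0.0
```

>>> drive_tool:
  rows:
    - {"xyz":[0,0,0.025],"delta_rot":[0,0,0]}
    - {"xyz":[0,0,0],"delta_rot":[0,0,0]}

```text
time_s: 12.53
tcp_pos: [0.5298, -0.2762, 0.2252]
orientation: [[-0.951, 0.308, -0.0], [0.308, 0.951, 0.0], [0.0, 0.0, -1.0]]
wrist_force: [-0.5, 0.1, 0.6]
finger_gap: -0.0002
finger_force: 0.0
```

>>> drive_tool:
  rows:
    - {"xyz":[0,0,0.025],"delta_rot":[0,0,0]}
    - {"xyz":[0,0,0],"delta_rot":[0,0,0]}

```text
time_s: 12.7
tcp_pos: [0.5301, -0.2763, 0.2244]
orientation: [[-0.951, 0.308, 0.0], [0.308, 0.951, -0.0], [-0.0, 0.0, -1.0]]
wrist_force: [0.5, 0.1, 2.4]
finger_gap: -0.0002
finger_force: 1.0
```

Contact at TCP z 0.2244, which agrees with the 0.224 from the grasp offset. Now the knob.

>>> drive_tool:
  rows:
    - {"xyz":[0,0,-0.5],"delta_rot":[0,0,0]}
    - {"xyz":[0.325,0.53,0],"delta_rot":[0,0,0]}
    - {"xyz":[0.325,0.53,0],"delta_rot":[0,0,0]}
    - {"xyz":[0.325,0.53,0],"delta_rot":[0,0,0]}
    - {"xyz":[0.325,0.53,0],"delta_rot":[0,0,0]}

```text
time_s: 13.12
tcp_pos: [0.5061, -0.1786, 0.2443]
orientation: [[-0.951, 0.308, 0.0], [0.308, 0.951, 0.0], [-0.0, 0.0, -1.0]]
wrist_force: [0.8, -1.1, 0.8]
finger_gap: 0.0003
finger_force: 0.0
```

>>> drive_tool:
  rows:
    - {"xyz":[0,0,0.5],"delta_rot":[0,0,0]}
    - {"xyz":[0,0,0.6],"delta_rot":[0,0,0]}
    - {"xyz":[0,0,0.55],"delta_rot":[0,0,0]}
    - {"xyz":[0,0,0],"delta_rot":[0,0,0]}
    - {"xyz":[0,0,0],"delta_rot":[0,0,0]}

```text
time_s: 13.53
tcp_pos: [0.5059, -0.1795, 0.178]
orientation: [[-0.951, 0.308, -0.002], [0.308, 0.951, 0.0], [0.002, -0.0, -1.0]]
wrist_force: [0.6, -0.5, 0.5]
finger_gap: -0.0001
finger_force: 0.0
```

```bash
python3 - <<'E'
from h import *
s=cam("scene")
ims={n:cams.get_image(n) for n in("scene","top")}
R=[]
for n in ims:
    b=blobs(ims[n],"r",10);print(n,b)
w,a=snap("wrist");print("wrist",blobs(a,"r"));o=ctrl.get_obs();print(o["tcp_pos"],proj(w,o["tcp_pos"]))
for z in(.15,.16,.17):print(z,proj(w,(.5065,-.1795,z)))
save(a,"pics/w5.png")
E
```

```text
scene [([293, 157, 5, 4, 13], [294.7, 158.8])]
top []
wrist [([298, 222, 43, 34, 721], [317.3, 237.4])]
[ 0.5073621  -0.18006524  0.17972303] [320.06186138 263.8645213 ]
0.15 [320.57028002 237.7718246 ]
0.16 [320.57135312 245.14307607]
0.17 [320.57254348 253.33424427]
```

>>> drive_tool:
  rows:
    - {"xyz":[0,0,0.05],"delta_rot":[0,0,0]}
    - {"xyz":[0,0,0.05],"delta_rot":[0,0,0]}
    - {"xyz":[0,0,0.05],"delta_rot":[0,0,0]}
    - {"xyz":[0,0,0.05],"delta_rot":[0,0,0]}
    - {"xyz":[0,0,0.05],"delta_rot":[0,0,0]}

```text
time_s: 14.1
tcp_pos: [0.5065, -0.1795, 0.1682]
orientation: [[-0.951, 0.308, 0.0], [0.308, 0.951, 0.0], [-0.0, 0.0, -1.0]]
wrist_force: [-0.5, -0.2, 0.1]
finger_gap: 0.0
finger_force: 0.0
```

>>> drive_tool:
  rows:
    - {"xyz":[0,0,0.04],"delta_rot":[0,0,0]}
    - {"xyz":[0,0,0.04],"delta_rot":[0,0,0]}

```text
time_s: 14.27
tcp_pos: [0.5065, -0.1795, 0.1649]
orientation: [[-0.951, 0.308, -0.0], [0.308, 0.951, 0.0], [0.0, 0.0, -1.0]]
wrist_force: [0.1, -0.5, -0.5]
finger_gap: -0.0
finger_force: 0.0
```

>>> drive_tool:
  rows:
    - {"xyz":[0,0,0.04],"delta_rot":[0,0,0]}
    - {"xyz":[0,0,0.04],"delta_rot":[0,0,0]}

```text
time_s: 14.43
tcp_pos: [0.5065, -0.1795, 0.1617]
orientation: [[-0.951, 0.308, -0.0], [0.308, 0.951, 0.0], [0.0, 0.0, -1.0]]
wrist_force: [-0.6, -0.4, 0.2]
finger_gap: 0.0
finger_force: 0.0
```

>>> drive_tool:
  rows:
    - {"xyz":[0,0,0.04],"delta_rot":[0,0,0]}
    - {"xyz":[0,0,0.04],"delta_rot":[0,0,0]}

```text
time_s: 14.6
tcp_pos: [0.5065, -0.1795, 0.1585]
orientation: [[-0.951, 0.308, -0.0], [0.308, 0.951, 0.0], [0.0, 0.0, -1.0]]
wrist_force: [-0.3, 0.2, 0.3]
finger_gap: -0.0001
finger_force: 0.0
```

>>> drive_tool:
  rows:
    - {"xyz":[0,0,0.04],"delta_rot":[0,0,0]}
    - {"xyz":[0,0,0.04],"delta_rot":[0,0,0]}

```text
time_s: 14.77
tcp_pos: [0.5065, -0.1795, 0.1554]
orientation: [[-0.951, 0.308, 0.0], [0.308, 0.951, 0.0], [-0.0, 0.0, -1.0]]
wrist_force: [-0.5, 0.1, 2.8]
finger_gap: -0.0001
finger_force: 1.7
```

>>> drive_tool:
  rows:
    - {"xyz":[0,0,0.04],"delta_rot":[0,0,0]}
    - {"xyz":[0,0,0.03],"delta_rot":[0,0,0]}

```text
time_s: 14.93
tcp_pos: [0.5065, -0.1795, 0.1527]
orientation: [[-0.951, 0.308, 0.0], [0.308, 0.951, 0.0], [-0.0, 0.0, -1.0]]
wrist_force: [-0.9, 0.7, 3.2]
finger_gap: 0.0003
finger_force: 1.7
```

>>> drive_tool:
  rows:
    - {"xyz":[0,0,-0.5],"delta_rot":[0,0,0]}
    - {"xyz":[0,0,-0.5],"delta_rot":[0,0,0]}
    - {"xyz":[0,0,0],"delta_rot":[0,0,0]}
    - {"xyz":[0,0,0],"delta_rot":[0,0,0]}
    - {"xyz":[0,0,0],"delta_rot":[0,0,0]}
  fingers: 1

```text
time_s: 15.35
tcp_pos: [0.5063, -0.1793, 0.1923]
orientation: [[-0.952, 0.308, -0.0], [0.308, 0.952, 0.0], [0.0, 0.0, -1.0]]
wrist_force: [-0.1, 0.5, 0.0]
finger_gap: 0.0605
finger_force: 0.0
```

>>> drive_tool:
  rows:
    - {"xyz":[0,0,0],"delta_rot":[0,0,0]}
    - {"xyz":[0,0,0],"delta_rot":[0,0,0]}
    - {"xyz":[0,0,0],"delta_rot":[0,0,0]}

```text
time_s: 15.6
tcp_pos: [0.5062, -0.1794, 0.1921]
orientation: [[-0.951, 0.308, -0.001], [0.308, 0.951, 0.0], [0.001, -0.0, -1.0]]
wrist_force: [-0.6, 1.0, -0.1]
finger_gap: 0.0855
finger_force: 0.0
```

>>> drive_tool:
  rows:
    - {"xyz":[0,0,0.4],"delta_rot":[0,0,0]}
    - {"xyz":[0,0,0.5],"delta_rot":[0,0,0]}
    - {"xyz":[0,0,0.5],"delta_rot":[0,0,0]}
    - {"xyz":[0,0,0.2],"delta_rot":[0,0,0]}
    - {"xyz":[0,0,0],"delta_rot":[0,0,0]}

```text
time_s: 16.02
tcp_pos: [0.5051, -0.1791, 0.1268]
orientation: [[-0.951, 0.308, -0.004], [0.308, 0.951, 0.001], [0.004, -0.001, -1.0]]
wrist_force: [-1.0, 0.7, 0.6]
finger_gap: 0.0857
finger_force: 0.0
```

>>> drive_tool:
  rows:
    - {"xyz":[0,0,0],"delta_rot":[0,0,0]}
    - {"xyz":[0,0,0],"delta_rot":[0,0,0]}
    - {"xyz":[0,0,0],"delta_rot":[0,0,0]}
    - {"xyz":[0,0,0],"delta_rot":[0,0,0]}
    - {"xyz":[0,0,0],"delta_rot":[0,0,0]}
  fingers: -1
  squeeze: 50

```text
time_s: 16.43
tcp_pos: [0.5067, -0.1804, 0.1294]
orientation: [[-0.951, 0.308, 0.001], [0.308, 0.951, -0.001], [-0.001, -0.001, -1.0]]
wrist_force: [-3.0, -4.2, -0.3]
finger_gap: 0.0266
finger_force: 52.1
```

>>> drive_tool:
  rows:
    - {"xyz":[0,0,0],"delta_rot":[0,0,0]}
    - {"xyz":[0,0,0],"delta_rot":[0,0,0]}
    - {"xyz":[0,0,0],"delta_rot":[0,0,0]}
    - {"xyz":[0,0,0],"delta_rot":[0,0,0]}

```text
time_s: 16.77
tcp_pos: [0.5067, -0.1804, 0.1291]
orientation: [[-0.951, 0.308, 0.001], [0.308, 0.951, -0.001], [-0.001, -0.001, -1.0]]
wrist_force: [-0.5, -5.8, 3.4]
finger_gap: 0.0265
finger_force: 49.2
```

>>> drive_tool:
  rows:
    - {"xyz":[0,0,-0.2],"delta_rot":[0,0,0]}
    - {"xyz":[0,0,-0.4],"delta_rot":[0,0,0]}
    - {"xyz":[0,0,-0.4],"delta_rot":[0,0,0]}
    - {"xyz":[0,0,-0.4],"delta_rot":[0,0,0]}
    - {"xyz":[0,0,-0.3],"delta_rot":[0,0,0]}

```text
time_s: 17.18
tcp_pos: [0.5066, -0.1804, 0.1973]
orientation: [[-0.951, 0.308, 0.0], [0.308, 0.951, -0.001], [-0.001, -0.001, -1.0]]
wrist_force: [3.1, -6.8, -5.3]
finger_gap: 0.0263
finger_force: 49.6
```

>>> drive_tool:
  rows:
    - {"xyz":[0,0,0],"delta_rot":[0,0,0]}
    - {"xyz":[0,0,0],"delta_rot":[0,0,0]}
    - {"xyz":[0,0,0],"delta_rot":[0,0,0]}

```text
time_s: 17.43
tcp_pos: [0.5067, -0.1804, 0.1969]
orientation: [[-0.951, 0.308, 0.001], [0.308, 0.951, -0.001], [-0.001, -0.001, -1.0]]
wrist_force: [-1.7, -5.2, 3.9]
finger_gap: 0.0264
finger_force: 50.3
```

>>> drive_tool:
  rows:
    - {"xyz":[0,0,-0.05],"delta_rot":[0,0,0]}
    - {"xyz":[0,0,-0.06],"delta_rot":[0,0,0]}
    - {"xyz":[0,0,0],"delta_rot":[0,0,0]}
    - {"xyz":[0,0,0],"delta_rot":[0,0,0]}

```text
time_s: 17.77
tcp_pos: [0.5067, -0.1803, 0.2009]
orientation: [[-0.951, 0.308, 0.001], [0.308, 0.951, -0.001], [-0.001, -0.001, -1.0]]
wrist_force: [-0.9, -6.0, 0.4]
finger_gap: 0.026
finger_force: 50.1
```

>>> drive_tool:
  rows:
    - {"xyz":[0,0,0],"delta_rot":[0,0,0]}
    - {"xyz":[0,0,0],"delta_rot":[0,0,0]}
    - {"xyz":[0,0,0],"delta_rot":[0,0,0]}
    - {"xyz":[0,0,0],"delta_rot":[0,0,0]}
    - {"xyz":[0,0,0],"delta_rot":[0,0,0]}
  fingers: 1

```text
time_s: 18.18
tcp_pos: [0.5065, -0.1791, 0.2009]
orientation: [[-0.952, 0.307, -0.0], [0.307, 0.952, 0.0], [0.0, 0.0, -1.0]]
wrist_force: [1.0, 0.0, -0.5]
finger_gap: 0.0845
finger_force: 0.0
```

>>> drive_tool:
  rows:
    - {"xyz":[0,0,0],"delta_rot":[0,0,0]}
    - {"xyz":[0,0,-0.4],"delta_rot":[0,0,0]}
    - {"xyz":[0,0,-0.6],"delta_rot":[0,0,0]}
    - {"xyz":[0,0,-0.5],"delta_rot":[0,0,0]}

```text
time_s: 18.52
tcp_pos: [0.5063, -0.1795, 0.2619]
orientation: [[-0.951, 0.308, -0.001], [0.308, 0.951, 0.0], [0.001, -0.0, -1.0]]
wrist_force: [0.9, -0.0, 0.2]
finger_gap: 0.0858
finger_force: 0.0
```

>>> drive_tool:
  rows:
    - {"xyz":[0,0,0],"delta_rot":[0,0,0]}
    - {"xyz":[0,0,0],"delta_rot":[0,0,0]}
    - {"xyz":[0,0,0],"delta_rot":[0,0,0]}
    - {"xyz":[0,0,0],"delta_rot":[0,0,0]}
    - {"xyz":[0,0,0],"delta_rot":[0,0,0]}
  fingers: -1

```text
time_s: 18.93
tcp_pos: [0.506, -0.1793, 0.2602]
orientation: [[-0.951, 0.308, -0.002], [0.308, 0.951, 0.0], [0.002, -0.0, -1.0]]
wrist_force: [-0.5, 0.7, 0.1]
finger_gap: 0.0256
finger_force: 0.0
```

>>> drive_tool:
  rows:
    - {"xyz":[0,0,0],"delta_rot":[0,0,0]}
    - {"xyz":[0,0,0],"delta_rot":[0,0,0]}
    - {"xyz":[0,0,0],"delta_rot":[0,0,0]}
    - {"xyz":[0,0,0],"delta_rot":[0,0,0]}

```text
time_s: 19.27
tcp_pos: [0.5064, -0.1795, 0.2609]
orientation: [[-0.951, 0.308, -0.0], [0.308, 0.951, 0.0], [0.0, -0.0, -1.0]]
wrist_force: [-1.0, -0.5, -0.3]
finger_gap: 0.0003
finger_force: 0.0
```

Now feel the knob top (target 0.2244).

>>> drive_tool:
  rows:
    - {"xyz":[0,0,0.3],"delta_rot":[0,0,0]}
    - {"xyz":[0,0,0.3],"delta_rot":[0,0,0]}
    - {"xyz":[0,0,0.1],"delta_rot":[0,0,0]}
    - {"xyz":[0,0,0],"delta_rot":[0,0,0]}
    - {"xyz":[0,0,0],"delta_rot":[0,0,0]}

```text
time_s: 19.68
tcp_pos: [0.5065, -0.1796, 0.2333]
orientation: [[-0.951, 0.308, -0.0], [0.308, 0.951, -0.0], [0.0, -0.0, -1.0]]
wrist_force: [-0.3, 0.7, -0.3]
finger_gap: 0.0001
finger_force: 0.0
```

>>> drive_tool:
  rows:
    - {"xyz":[0,0,0.05],"delta_rot":[0,0,0]}
    - {"xyz":[0,0,0.05],"delta_rot":[0,0,0]}
    - {"xyz":[0,0,0],"delta_rot":[0,0,0]}

```text
time_s: 19.93
tcp_pos: [0.5066, -0.1795, 0.2291]
orientation: [[-0.951, 0.308, 0.0], [0.308, 0.951, 0.0], [-0.0, 0.0, -1.0]]
wrist_force: [-1.0, 0.3, -0.1]
finger_gap: -0.0001
finger_force: 0.0
```

>>> drive_tool:
  rows:
    - {"xyz":[0,0,0.03],"delta_rot":[0,0,0]}
    - {"xyz":[0,0,0],"delta_rot":[0,0,0]}

```text
time_s: 20.1
tcp_pos: [0.5065, -0.1795, 0.2279]
orientation: [[-0.951, 0.308, 0.0], [0.308, 0.951, 0.0], [-0.0, 0.0, -1.0]]
wrist_force: [0.3, 0.7, -1.0]
finger_gap: 0.0003
finger_force: 0.0
```

>>> drive_tool:
  rows:
    - {"xyz":[0,0,0.025],"delta_rot":[0,0,0]}
    - {"xyz":[0,0,0.025],"delta_rot":[0,0,0]}
    - {"xyz":[0,0,0],"delta_rot":[0,0,0]}

```text
time_s: 20.35
tcp_pos: [0.5064, -0.1795, 0.2257]
orientation: [[-0.951, 0.308, -0.0], [0.308, 0.951, 0.0], [0.0, -0.0, -1.0]]
wrist_force: [-0.2, -0.4, -0.3]
finger_gap: 0.0001
finger_force: 0.0
```

>>> drive_tool:
  rows:
    - {"xyz":[0,0,0.02],"delta_rot":[0,0,0]}
    - {"xyz":[0,0,0],"delta_rot":[0,0,0]}

```text
time_s: 20.52
tcp_pos: [0.5065, -0.1795, 0.225]
orientation: [[-0.951, 0.308, -0.0], [0.308, 0.951, 0.0], [0.0, 0.0, -1.0]]
wrist_force: [0.6, 0.2, 0.1]
finger_gap: 0.0001
finger_force: 0.0
```

>>> drive_tool:
  rows:
    - {"xyz":[0,0,0.02],"delta_rot":[0,0,0]}
    - {"xyz":[0,0,0],"delta_rot":[0,0,0]}

```text
time_s: 20.68
tcp_pos: [0.5065, -0.1795, 0.2242]
orientation: [[-0.951, 0.308, -0.0], [0.308, 0.951, 0.0], [0.0, 0.0, -1.0]]
wrist_force: [-0.7, -0.4, -0.0]
finger_gap: 0.0003
finger_force: 0.0
```

>>> drive_tool:
  rows:
    - {"xyz":[0,0,0.02],"delta_rot":[0,0,0]}
    - {"xyz":[0,0,0],"delta_rot":[0,0,0]}

```text
time_s: 20.85
tcp_pos: [0.5065, -0.1796, 0.2235]
orientation: [[-0.951, 0.308, 0.0], [0.308, 0.951, 0.0], [-0.0, 0.0, -1.0]]
wrist_force: [-0.3, 0.1, -0.1]
finger_gap: 0.0005
finger_force: 0.0
```

>>> drive_tool:
  rows:
    - {"xyz":[0,0,0.02],"delta_rot":[0,0,0]}
    - {"xyz":[0,0,0],"delta_rot":[0,0,0]}

```text
time_s: 21.02
tcp_pos: [0.5066, -0.1795, 0.2228]
orientation: [[-0.951, 0.308, 0.0], [0.308, 0.951, 0.0], [-0.0, 0.0, -1.0]]
wrist_force: [-0.3, 0.7, 2.4]
finger_gap: -0.0006
finger_force: 0.9
```

>>> drive_tool:
  rows:
    - {"xyz":[0,0,0.02],"delta_rot":[0,0,0]}
    - {"xyz":[0,0,0],"delta_rot":[0,0,0]}

```text
time_s: 21.18
tcp_pos: [0.5066, -0.1796, 0.2219]
orientation: [[-0.951, 0.308, 0.0], [0.308, 0.951, 0.0], [-0.0, 0.0, -1.0]]
wrist_force: [-0.7, -0.5, 3.1]
finger_gap: 0.0
finger_force: 1.1
```

The knob top is at 0.2219, 2.5 mm low. I'll regrip, raise it slightly too high, then press it down to exactly 0.2244 with shut fingers.

>>> drive_tool:
  rows:
    - {"xyz":[0,0,-0.5],"delta_rot":[0,0,0]}
    - {"xyz":[0,0,-0.5],"delta_rot":[0,0,0]}
    - {"xyz":[0,0,0],"delta_rot":[0,0,0]}
    - {"xyz":[0,0,0],"delta_rot":[0,0,0]}
    - {"xyz":[0,0,0],"delta_rot":[0,0,0]}
  fingers: 1

```text
time_s: 21.6
tcp_pos: [0.5063, -0.1793, 0.2614]
orientation: [[-0.951, 0.308, -0.0], [0.308, 0.951, 0.0], [0.001, 0.0, -1.0]]
wrist_force: [-0.0, 0.3, -0.5]
finger_gap: 0.0607
finger_force: 0.0
```

>>> drive_tool:
  rows:
    - {"xyz":[0,0,0],"delta_rot":[0,0,0]}
    - {"xyz":[0,0,0],"delta_rot":[0,0,0]}
    - {"xyz":[0,0,0.4],"delta_rot":[0,0,0]}
    - {"xyz":[0,0,0.6],"delta_rot":[0,0,0]}
    - {"xyz":[0,0,0.5],"delta_rot":[0,0,0]}

```text
time_s: 22.02
tcp_pos: [0.5063, -0.1794, 0.2006]
orientation: [[-0.951, 0.308, -0.0], [0.308, 0.951, 0.0], [0.0, 0.0, -1.0]]
wrist_force: [-0.1, 1.2, -0.4]
finger_gap: 0.0852
finger_force: 0.0
```

>>> drive_tool:
  rows:
    - {"xyz":[0,0,0],"delta_rot":[0,0,0]}
    - {"xyz":[0,0,0],"delta_rot":[0,0,0]}
    - {"xyz":[0,0,0],"delta_rot":[0,0,0]}
    - {"xyz":[0,0,0],"delta_rot":[0,0,0]}
    - {"xyz":[0,0,0],"delta_rot":[0,0,0]}
  fingers: -1

```text
time_s: 22.43
tcp_pos: [0.507, -0.1805, 0.2031]
orientation: [[-0.951, 0.308, 0.002], [0.308, 0.951, -0.001], [-0.002, -0.001, -1.0]]
wrist_force: [-1.7, -5.8, 0.8]
finger_gap: 0.0261
finger_force: 53.6
```

>>> drive_tool:
  rows:
    - {"xyz":[0,0,0],"delta_rot":[0,0,0]}
    - {"xyz":[0,0,0],"delta_rot":[0,0,0]}
    - {"xyz":[0,0,0],"delta_rot":[0,0,0]}
    - {"xyz":[0,0,0],"delta_rot":[0,0,0]}

```text
time_s: 22.77
tcp_pos: [0.507, -0.1805, 0.2026]
orientation: [[-0.951, 0.308, 0.002], [0.308, 0.951, -0.001], [-0.002, -0.001, -1.0]]
wrist_force: [0.8, -6.0, 3.1]
finger_gap: 0.0265
finger_force: 49.1
```

>>> drive_tool:
  rows:
    - {"xyz":[0,0,-0.06],"delta_rot":[0,0,0]}
    - {"xyz":[0,0,-0.06],"delta_rot":[0,0,0]}
    - {"xyz":[0,0,0],"delta_rot":[0,0,0]}
    - {"xyz":[0,0,0],"delta_rot":[0,0,0]}

```text
time_s: 23.1
tcp_pos: [0.507, -0.1804, 0.2069]
orientation: [[-0.951, 0.308, 0.001], [0.308, 0.951, -0.001], [-0.002, -0.001, -1.0]]
wrist_force: [1.5, -6.5, 0.1]
finger_gap: 0.0262
finger_force: 49.7
```

>>> drive_tool:
  rows:
    - {"xyz":[0,0,0],"delta_rot":[0,0,0]}
    - {"xyz":[0,0,0],"delta_rot":[0,0,0]}
    - {"xyz":[0,0,0],"delta_rot":[0,0,0]}
    - {"xyz":[0,0,0],"delta_rot":[0,0,0]}
    - {"xyz":[0,0,0],"delta_rot":[0,0,0]}
  fingers: 1

```text
time_s: 23.52
tcp_pos: [0.5065, -0.1791, 0.2066]
orientation: [[-0.952, 0.307, -0.0], [0.307, 0.952, 0.0], [0.0, 0.0, -1.0]]
wrist_force: [0.2, 0.4, -0.1]
finger_gap: 0.084
finger_force: 0.0
```

>>> drive_tool:
  rows:
    - {"xyz":[0,0,0],"delta_rot":[0,0,0]}
    - {"xyz":[0,0,-0.4],"delta_rot":[0,0,0]}
    - {"xyz":[0,0,-0.5],"delta_rot":[0,0,0]}
    - {"xyz":[0,0,-0.5],"delta_rot":[0,0,0]}

```text
time_s: 23.85
tcp_pos: [0.5061, -0.1793, 0.263]
orientation: [[-0.951, 0.308, -0.001], [0.308, 0.951, 0.0], [0.001, -0.0, -1.0]]
wrist_force: [-0.1, -0.3, -0.8]
finger_gap: 0.0852
finger_force: 0.0
```

>>> drive_tool:
  rows:
    - {"xyz":[0,0,0],"delta_rot":[0,0,0]}
    - {"xyz":[0,0,0],"delta_rot":[0,0,0]}
    - {"xyz":[0,0,0],"delta_rot":[0,0,0]}
    - {"xyz":[0,0,0],"delta_rot":[0,0,0]}
    - {"xyz":[0,0,0],"delta_rot":[0,0,0]}
  fingers: -1

```text
time_s: 24.27
tcp_pos: [0.506, -0.1793, 0.2618]
orientation: [[-0.951, 0.308, -0.002], [0.308, 0.951, 0.0], [0.002, -0.0, -1.0]]
wrist_force: [0.3, -0.1, -0.5]
finger_gap: 0.0256
finger_force: 0.0
```

>>> drive_tool:
  rows:
    - {"xyz":[0,0,0],"delta_rot":[0,0,0]}
    - {"xyz":[0,0,0],"delta_rot":[0,0,0]}
    - {"xyz":[0,0,0.3],"delta_rot":[0,0,0]}
    - {"xyz":[0,0,0.3],"delta_rot":[0,0,0]}
    - {"xyz":[0,0,0.15],"delta_rot":[0,0,0]}

```text
time_s: 24.68
tcp_pos: [0.5059, -0.1793, 0.2314]
orientation: [[-0.951, 0.308, -0.002], [0.308, 0.951, 0.0], [0.002, -0.0, -1.0]]
wrist_force: [-0.0, 0.1, 0.0]
finger_gap: -0.0
finger_force: 0.0
```

>>> drive_tool:
  rows:
    - {"xyz":[0,0,0],"delta_rot":[0,0,0]}
    - {"xyz":[0,0,0],"delta_rot":[0,0,0]}
    - {"xyz":[0,0,0],"delta_rot":[0,0,0]}

```text
time_s: 24.93
tcp_pos: [0.5068, -0.1797, 0.2332]
orientation: [[-0.951, 0.308, 0.001], [0.308, 0.951, -0.0], [-0.001, -0.0, -1.0]]
wrist_force: [0.9, 0.2, 0.0]
finger_gap: 0.0003
finger_force: 0.0
```

>>> drive_tool:
  rows:
    - {"xyz":[0,0,0.05],"delta_rot":[0,0,0]}
    - {"xyz":[0,0,0.05],"delta_rot":[0,0,0]}
    - {"xyz":[0,0,0.025],"delta_rot":[0,0,0]}
    - {"xyz":[0,0,0],"delta_rot":[0,0,0]}

```text
time_s: 25.27
tcp_pos: [0.5064, -0.1795, 0.2275]
orientation: [[-0.951, 0.308, -0.0], [0.308, 0.951, 0.0], [0.0, 0.0, -1.0]]
wrist_force: [-0.2, 0.1, 0.4]
finger_gap: 0.0003
finger_force: 0.0
```

>>> drive_tool:
  rows:
    - {"xyz":[0,0,0.02],"delta_rot":[0,0,0]}
    - {"xyz":[0,0,0],"delta_rot":[0,0,0]}

```text
time_s: 25.43
tcp_pos: [0.5065, -0.1795, 0.2268]
orientation: [[-0.951, 0.308, -0.0], [0.308, 0.951, 0.0], [0.0, 0.0, -1.0]]
wrist_force: [-0.8, 0.2, 0.3]
finger_gap: 0.0001
finger_force: 0.0
```

>>> drive_tool:
  rows:
    - {"xyz":[0,0,0.02],"delta_rot":[0,0,0]}
    - {"xyz":[0,0,0],"delta_rot":[0,0,0]}

```text
time_s: 25.6
tcp_pos: [0.5065, -0.1795, 0.226]
orientation: [[-0.951, 0.308, 0.0], [0.308, 0.951, 0.0], [-0.0, 0.0, -1.0]]
wrist_force: [-0.3, 0.2, 0.7]
finger_gap: 0.0002
finger_force: 0.0
```

>>> drive_tool:
  rows:
    - {"xyz":[0,0,0.02],"delta_rot":[0,0,0]}
    - {"xyz":[0,0,0],"delta_rot":[0,0,0]}

```text
time_s: 25.77
tcp_pos: [0.5065, -0.1795, 0.2253]
orientation: [[-0.951, 0.308, 0.0], [0.308, 0.951, 0.0], [-0.0, 0.0, -1.0]]
wrist_force: [-0.1, -0.7, 0.3]
finger_gap: 0.0
finger_force: 0.0
```

>>> drive_tool:
  rows:
    - {"xyz":[0,0,0.01],"delta_rot":[0,0,0]}
    - {"xyz":[0,0,0],"delta_rot":[0,0,0]}

```text
time_s: 25.93
tcp_pos: [0.5066, -0.1796, 0.225]
orientation: [[-0.951, 0.308, 0.0], [0.308, 0.951, 0.0], [-0.0, 0.0, -1.0]]
wrist_force: [-0.8, 0.2, 2.1]
finger_gap: -0.0
finger_force: 1.1
```

>>> drive_tool:
  rows:
    - {"xyz":[0,0,0.01],"delta_rot":[0,0,0]}
    - {"xyz":[0,0,0],"delta_rot":[0,0,0]}

```text
time_s: 26.1
tcp_pos: [0.5066, -0.1795, 0.2246]
orientation: [[-0.951, 0.308, 0.0], [0.308, 0.951, 0.0], [-0.0, 0.0, -1.0]]
wrist_force: [-0.6, 1.0, 3.0]
finger_gap: 0.0001
finger_force: 1.5
```

Knob is now at 0.2246 against the rod's 0.2244. Retreat and make a last check.

>>> drive_tool:
  rows:
    - {"xyz":[0,0,-0.3],"delta_rot":[0,0,0]}
    - {"xyz":[0,0,-0.8],"delta_rot":[0,0,0]}
    - {"xyz":[0,0,-0.8],"delta_rot":[0,0,0]}
    - {"xyz":[0,0,-0.4],"delta_rot":[0,0,0]}
    - {"xyz":[0,0,0],"delta_rot":[0,0,0]}

```text
time_s: 26.52
tcp_pos: [0.5081, -0.1804, 0.3202]
orientation: [[-0.951, 0.308, 0.006], [0.308, 0.951, -0.001], [-0.006, 0.001, -1.0]]
wrist_force: [0.8, 0.4, 0.4]
finger_gap: 0.0003
finger_force: 0.0
```

```bash
python3 - <<'E'
from h import *
c,a=snap("wrist");print(blobs(a,"b"),blobs(a,"r"));print(proj(c,(.530,-.2763,.2244)),proj(c,(.5065,-.1795,.2246)))
b=cams.get_image("scene");s=cam("scene");print(proj(s,(.530,-.2763,.2244)),proj(s,(.5065,-.1795,.2246)))
x=cv2.resize(b[60:260,170:370],None,fx=3,fy=3,interpolation=cv2.INTER_CUBIC);save(x,"pics/final.png")
E
```

```text
[([307, 159, 20, 22, 186], [313.3, 167.9]), ([326, 167, 7, 14, 73], [328.8, 173.5]), ([212, 246, 24, 21, 397], [223.3, 256.0])] [([304, 186, 32, 30, 756], [319.4, 200.2])]
[224.8496331  256.73549604] [320.47363734 201.34321233]
[268.73517511 136.59062991] [294.65213489 141.39239563]
```

View pics/final.png

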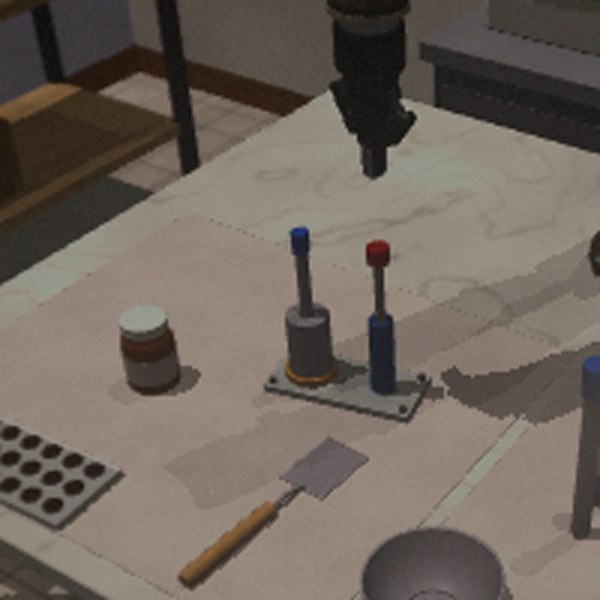

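The picture shows the rod standing in the barrel (top ~(300,232)) and the knob raised level with it (top ~(378,245), as the projection predicts). The gripper is clear and the bystanders are undisturbed.

```bash
python3 -c "
from workcell import ctrl
print(ctrl.finish_job())"
```

```text
the job is handed in; nothing more can be done
None
```

The job is handed in: the rod stands free in the barrel on the bottomed piston (pushed with roughly 17 N), and the red stop pin was felt to be level with the rod's top to within about 0.5 mm, all in about 27 s with the bystanders untouched.

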